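Weigh the compound pail on the hand scale

ROBOT

A 6-joint arm with a two-finger parallel gripper is mounted at the origin on the work surface. World frame = base frame: x ahead of the robot, y to its left, z up, the work surface at z = 0. Lengths are in mm, angles in rad, forces in N, time in s.
With the tool pointing down it reaches from about 300 to 775 mm from the base axis. Payload 14.6 kg.
Tool frame: the origin (TCP) lies at the very end of the fingers, on their centre line; the grasp point (between the pads) lies 19 mm behind it (grip_point_offset is the distance from the TCP to the grasp point, in mm); z points along the fingers, y is the line along which they close (so a half turn about z gives the same grasp; the last joint's range is limited). The gripper opens to 94 mm and grips with 3 to 60 N. Pads are 16 mm wide; open, the fingers measure 119 mm over their backs; the gripper's body (75 mm by 177 mm) begins 78 mm behind the grasp point.
Start: joints at [1.281, 0.3, 1.521, -0, 1.321, -0.067], TCP at [121.527, 536.396, 205.446] pointing down, gripper open.
Joint ranges: [-3.03, 3.03], [-0.79, 2.21], [0.23, 2.52], [-1.04, 4.18], [0, 3.07], [-2.55, 2.55]. Speed limits (rad/s): [2.22, 2.22, 2.57, 3.14, 3.14, 3.14].

INTERFACE

Orientations are given as [roll, pitch, yaw] about the fixed x, y, z axes, in that order (R = Rz(yaw) Ry(pitch) Rx(roll)).
In Python, from cell import read_state, camera, camera_info, sign_off, grip_point_offset gives the robot as it stands.
- The arm moves only by the shell command python3 -m handwheel 'ROWS' [FORCE]. ROWS is text: rows parted by semicolons, each of 5 numbers parted by spaces: the shift along the world's x, y, z in units of 40 mm (1.0 is 40 mm), then the turn about the world's z in units of 5 degrees (1.0 is 5 degrees), then the closure, from 0 (fully open) to 1 (shut). In form: dx dy dz yaw gripper; .... A call has 1 to 12 rows; each row shifts and turns the commanded pose from where the row before left it; what a row does not reach is not made up. A row lasts 1/12 s, in which the tool goes at most 41.7 mm and 7.16 degrees, less where a joint would pass 70% of its speed; a pose out of reach is approached as far as the arm can. A call is refused whole if a number of a shift passes 1 or a number of a turn 1, either way. A call with a gripper value outside its range is refused whole. The fingers move at their own pace and stop on an object; FORCE is the grip in N (left out, the last holds). Time passes only in rows, so rows that do not move let the fingers close. It gives the time, the measured TCP pose, the force, the opening and the grip force at its end, in the units of the state.
- read_state(): the state, without advancing time (a new reading comes with each control period).
- camera(name): name is "side" or "top"; returns (picture, depth): 480x640x3 uint8, red, green, blue; 480x640 float32, mm along the optical axis (not along the pixel's ray), 0 where there is no reading.
- camera_info(name): a dict with "intrinsics" (3x3 intrinsics, pixels), "k1" (the pictures are not rectified: a ray, as slopes to the right and down, at radius r is drawn at 1 + k1 r^2 times it, then the intrinsics apply), "world_from_camera" (4x4, takes a point from camera to world coordinates). Camera axes: x right, y down, z forward; pixel columns grow to the right and rows downward; lengths in mm; the calibration is good to about 2 mm. A picture is of the moment at which its call begins. camera_info takes no time and is no camera call.
- sign_off(): hands the job in; it is judged then, once.
The state is a dict: "clock": time; "joints": joint angles; "qd": joint speeds; "effort": joint torques, N m; "eef_pos": TCP position; "eef_rot": TCP orientation; "wrist_force": force on the tool from outside, world axes, zero at the start; "moment": the same for the moment, N m; "finger_gap": finger opening in mm; "finger_force": force on a finger pad.
Only numpy, scipy, OpenCV 4.12 (cv2) and the standard library are available. Lean on these libraries where they do the work, as an engineer would, in place of code of your own. Each camera call takes 0.05 s, during which the arm holds its last target. There are 200 camera calls.

TASK

Take the hand scale off its bracket, hook it under the wire bail of the pail and ease the pail up on the spring until it hangs only just clear of the table (about 15 mm, never more than 30 mm), and keep it hanging still for two seconds so that the weight can be read. Then set the pail gently back where it stood, unhook it, and hang the scale in its bracket again as it was. Lift the pail by the scale alone, without jerking or pressing on it, and leave the other things alone.

Things in the scene. Friction and masses are not known exactly. Their poses are not given: they have to be found in the camera images.
- pail: The thing to weigh: closed round steel pail, 94 mm across its lid (widest), 50 mm high to the flat lid, with a stiff fixed upright wire arch (bail) over it. Weight unknown: 0.28 to 0.72 kg. Origin: centre of its underside, z up. The bail lies in the pail's own y-z plane (spans y = -48 to +48 mm), so a hook passes under it along the pail's x.
- pail_bail (a point): Underside of the peak of the pail's bail, 92.5 mm above the pail's underside and 42.5 mm above its lid. The wire is 5 mm thick; from the peak it slopes down about 18 degrees to either side.
- scale: Sprung hand scale hung upright in the bracket: black collar disc 46 mm across and 6 mm thick, below it a tube 20 mm across and 55 mm long, above it a thin neck (14 mm) and a black T-handle bar 14 mm thick (along x), 70 mm long (along y), 20 mm high, its middle 38 mm above the origin. Origin: centre of the collar's underside; z up, x the way the hook's open side faces, at the start towards the bracket's upright sheet. 0.17 kg.
- scale_rod (a joint): Stretch of the scale's spring, in m: 0 with the rod fully in, growing as the hook is pulled down out of the tube, to a stop at 0.085. 100 N per m (10 mm per newton) after about 0.1 N; marked by rings on the rod.
- scale_hook (a point): Inside bottom of the hook, where the bail rests: on the scale's axis, 118 mm below the scale's origin with the spring slack, lower by the stretch otherwise. 6 mm wire: underside 6 mm below this point; straight shank 13 mm behind the axis (-x) up to 54 mm above this point, then back in to the axis; upturned tip 14 mm ahead (+x), its top 15 mm above this point; mouth 21 mm wide.
- bracket: Fixed stand of perforated steel with a fork on top: two level prongs 15 mm wide, 30 mm apart, 75 mm long (from 32 mm in front of the seat), top face 165 mm above the table; the slot between them is open to the bracket's own -x side and closed by the upright sheet 37 mm behind the seat (+x). Foot 90 x 90 mm. Origin: centre of its foot.
- bracket_seat (a point): Seat of the hung scale: midway between the prongs at the height of their top face, where the centre of the collar's underside rests.
- tin: Bystander: plain round steel tin without a bail, 76 mm across, 48 mm high. Origin: centre of its underside. (Out of the way on a 100 mm high steel shelf along the far side of the table stand a dual-head sprayer and a brush stand, both fixed, up to 240 mm above the table.)
- pad_plate: Bystander: aluminium pad plate lying flat, 90 mm across, 8 mm thick, with a 24 mm stud in the middle, 18 mm high in all. Origin: centre of its underside.
There are look-alikes about, which are no part of the job. What is shaped like the pail but purple, turquoise or yellow is not meant.

How it is judged:
By the outcome, as a careful person would: the job done as asked, in the order asked, and still so for the second after the job is handed in, with the robot touching nothing.
It also fails if it takes over 61 s, if anything falls off the work surface, if the arm or the gripper's body presses on something with over 40 N, if the wrist force passes 120 N, or if a joint passes its speed limit or range.

## Working session

There is one attempt and no reset: what is moved stays moved. The work goes in short steps, Python scripts to look and compute and a shell command to move; the robot and the scene stay as the last step left them, time stands still between calls to the robot, and variables do not carry over. Pictures are saved under pics/ and viewed, at most 10 in all, crops included, and the job is handed in when it is done.

```bash
mkdir -p pics; cat > h.py <<'E'
import numpy as np, cv2
from cell import *
def snap(n):
    im,d=camera(n); return im,d,camera_info(n)
def ray(ci,u,v):
    K=np.array(ci["intrinsics"]);T=np.array(ci["world_from_camera"]);k=ci["k1"]
    x,y=(u-K[0,2])/K[0,0],(v-K[1,2])/K[1,1]; a,b=x,y
    for _ in range(20):
        s=1+k*(a*a+b*b); a,b=x/s,y/s
    return T[:3,3],T[:3,:3]@np.array([a,b,1.])
def onz(ci,u,v,z):
    o,d=ray(ci,u,v); return o+d*(z-o[2])/d[2]
def atd(ci,u,v,dep):
    o,d=ray(ci,u,v); return o+d*dep
def cloud(ci,dep,st=1):
    v,u=np.mgrid[0:480:st,0:640:st]
    K=np.array(ci["intrinsics"]);T=np.array(ci["world_from_camera"]);k=ci["k1"]
    x,y=(u-K[0,2])/K[0,0],(v-K[1,2])/K[1,1]; a,b=x,y
    for _ in range(20):
        s=1+k*(a*a+b*b); a,b=x/s,y/s
    z=dep[::st,::st]
    return np.stack([a*z,b*z,z],-1)@T[:3,:3].T+T[:3,3]
def save(n,im): cv2.imwrite("pics/"+n,im[...,::-1])
E
python3 - <<'E'
from h import *
for n in("top","side"):
    im,d,ci=snap(n); save(n+"0.png",im); np.savez(n+"0.npz",im=im,d=d); print(n,np.round(ci["world_from_camera"],3).tolist(),ci["k1"],np.array(ci["intrinsics"])[0,0])
print(read_state(), grip_point_offset)
E
```

```text
top [[-0.027, -0.992, 0.122, 341.83], [-1.0, 0.029, 0.012, 106.679], [-0.015, -0.122, -0.992, 1254.252], [0.0, 0.0, 0.0, 1.0]] 0.006208111635168017 517.7902091668202
side [[0.938, -0.245, 0.247, 175.156], [-0.348, -0.692, 0.632, -693.531], [0.016, -0.679, -0.734, 1060.699], [0.0, 0.0, 0.0, 1.0]] -0.012771268124833477 555.1681716113127
{'clock': 0.1, 'joints': array([ 1.28139634e+00,  3.00400500e-01,  1.52152754e+00, -2.73559977e-05,
        1.32067957e+00, -6.66040909e-02]), 'qd': array([ 7.72891489e-04, -1.65556644e-03,  8.74347611e-05,  4.85679010e-04,
       -5.16348818e-04, -2.27999043e-04]), 'effort': array([ 1.66350219e-03, -5.32652414e+01, -3.53278327e+01,  7.09709153e-02,
        2.36094289e-02, -3.73308740e-05]), 'eef_pos': array([121.47150616, 536.17796749, 204.94770172]), 'eef_rot': array([-3.14057819e+00, -4.11110617e-05,  2.91880352e+00]), 'wrist_force': array([-0.49534301,  0.57588231, -0.60065638]), 'moment': array([-0.02987097, -0.02617773, -0.03622803]), 'finger_force': 0.0, 'finger_gap': 94.20794525578133} 18.8
```

View pics/top0.png

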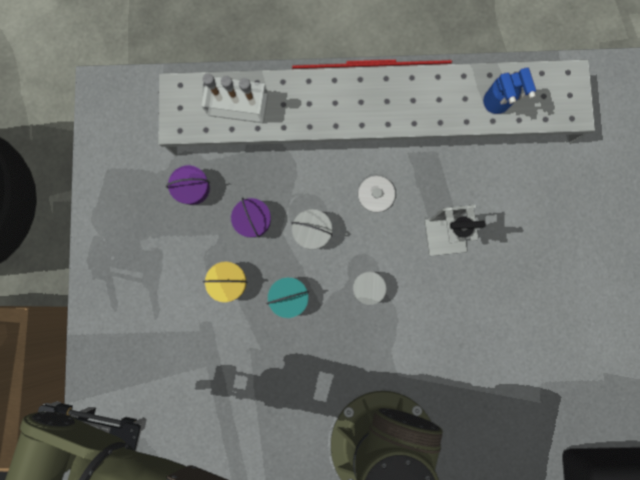

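View pics/side0.png

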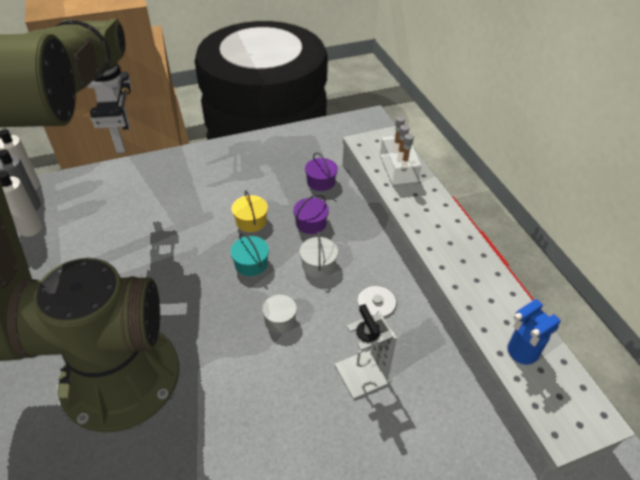

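Top view: the candidates with a bail are purple (188,185), purple (251,217), yellow (225,282), turquoise (288,297) and bare steel (312,229). The bare tin without a bail is at (370,288), and the scale in its bracket is at (462,226). I choose the steel pail at (312,229) in the top view, (319,254) in the side view. Next: a close crop and the measurements.

```bash
python3 - <<'E'
from h import *
T=np.load("top0.npz");S=np.load("side0.npz")
c=lambda im,u,v,r=50:cv2.resize(im[v-r:v+r,u-r:u+r],(390,290) if 0 else (300,300),interpolation=cv2.INTER_CUBIC)
save("crop.png",np.vstack([np.hstack([c(T["im"],312,229),c(T["im"],460,226)]),np.hstack([c(S["im"],319,254),c(S["im"],368,340,60)])]))
for n,Z in(("top",T),("side",S)):
    P=cloud(camera_info(n),Z["d"])
    def reg(u,v,r,z0,z1):
        Q=P[v-r:v+r,u-r:u+r].reshape(-1,3); return Q[(Q[:,2]>z0)&(Q[:,2]<z1)]
    (pu,pv),(su,sv)=((312,229),(462,226)) if n=="top" else ((319,254),(368,325))
    for nm,Q in(("lid",reg(pu,pv,26,44,56)),("bail",reg(pu,pv,32,62,110)),("handle",reg(su,sv,40,194,240)),("collar",reg(su,sv,40,168,182)),("prong",reg(su,sv,40,160,167.5)),("tin",reg(*((370,288) if n=="top" else (280,312)),22,42,54)),("all",reg(su,sv,50,100,300))):
        if len(Q)<4: print(n,nm,len(Q));continue
        q=Q[:,:2]; w,V=np.linalg.eigh(np.cov(q.T)); a=np.degrees(np.arctan2(V[1,1],V[0,1]))%180
        (cx,cy),(w1,h1),an=cv2.minAreaRect(q.astype(np.float32))
        print(n,nm,len(Q),Q.mean(0).round(1),"dir",a.round(1),"rect",np.round([cx,cy,w1,h1,an],1),"z",np.percentile(Q[:,2],[2,50,98]).round(1))
E
```

```text
top lid 1133 [504.6 151.5  49.9] dir 162.3 rect [504.5 152.4  91.4  92.5  88.4] z [45.1 49.9 54.5]
top bail 90 [504.6 150.4  86.4] dir 71.7 rect [505.  150.4  95.8   5.7  72.1] z [66.8 88.6 97.8]
top handle 272 [ 482.8 -170.3  210.8] dir 90.5 rect [ 483.6 -171.2   14.4   69.     1.1] z [196.8 211.8 216.3]
top collar 227 [ 482.  -171.2  171. ] dir 10.3 rect [ 490.9 -167.7   72.6   61.5    9.6] z [168.1 170.7 175.2]
top prong 404 [ 497.  -166.   164.6] dir 166.8 rect [ 492.1 -169.1   75.4   69.4    4.1] z [160.7 164.6 167.3]
top tin 827 [363.1  21.6  47.8] dir 18.6 rect [364.   21.5  72.1  73.9  88.4] z [43.4 47.7 52.5]
top all 1025 [ 492.  -167.7  175.2] dir 19.6 rect [ 491.7 -169.5   75.3   70.7    5. ] z [114.3 167.8 214.9]
side lid 847 [503.4 150.   49.3] dir 56.3 rect [504.5 151.8  96.3  92.5  35.6] z [45.  49.4 53.4]
side bail 65 [499.  134.6  84.6] dir 72.5 rect [501.6 143.   81.7   4.8  70.5] z [65.  87.8 97.1]
side handle 336 [ 480.9 -175.9  208.9] dir 91.5 rect [ 482.7 -172.3   15.    71.6    0.8] z [195.4 210.9 215.3]
side collar 209 [ 474.5 -174.1  170.9] dir 97.8 rect [ 489.1 -172.8   54.9   58.2   79.8] z [168.2 170.4 178.5]
side prong 476 [ 494.2 -174.3  163.9] dir 1.4 rect [ 491.2 -169.7   76.5   69.7    4.6] z [160.4 163.9 167.3]
side tin 767 [362.3  20.6  47.1] dir 73.9 rect [363.2  22.2  76.5  74.   73.5] z [43.1 47.2 51.2]
side all 1334 [ 492.1 -175.8  169.6] dir 167.9 rect [ 490.9 -171.3   76.8   71.4    5.8] z [105.3 165.5 214. ]
```

View pics/crop.png

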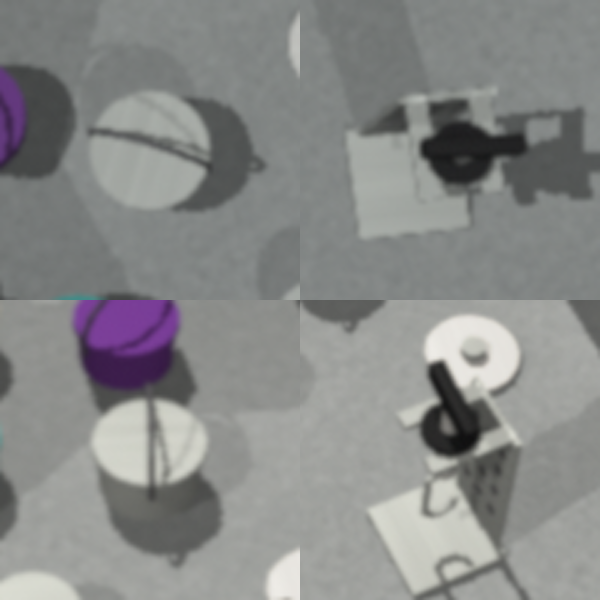

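The crop confirms the bare steel pail with its bail along about 72° (pail x at about -18°). The scale sits at (482.5,-171.5), with its handle along about 91° and its top at 213 mm; sizes and heights match the description. Moving to above the scale.

```bash
python3 -m handwheel '.45 -.885 .1 -.76 0;.45 -.885 .1 -.76 0;.45 -.885 .1 -.76 0;.45 -.885 .1 -.76 0;.45 -.885 .1 -.76 0;.45 -.885 .1 -.76 0;.45 -.885 .1 -.76 0;.45 -.885 .1 -.76 0;.45 -.885 .1 -.76 0;.45 -.885 .1 -.76 0;.45 -.885 .1 -.76 0;.45 -.885 .1 -.76 0' 30; python3 -m handwheel '.45 -.885 .05 -.76 .5;.45 -.885 .05 -.76 .5;.45 -.885 .05 -.76 .5;.45 -.885 .05 -.76 .5;.45 -.885 .05 -.76 .5;.45 -.885 .05 -.76 .5;.45 -.885 .05 -.76 .5;.45 -.885 .05 -.76 .5;0 0 0 0 .5;0 0 0 0 .5;0 0 0 0 .5'
```

```text
clock: 1.1
eef_pos: [337.7, 109.7, 253.7]
eef_rot: [3.141, 0.0, 2.12]
wrist_force: [0.2, 1.3, -0.7]
finger_gap: 94.1
finger_force: 0.0
clock: 2.02
eef_pos: [481.2, -171.2, 269.0]
eef_rot: [-3.141, -0.001, 1.593]
wrist_force: [0.3, 0.6, 0.4]
finger_gap: 47.0
finger_force: 0.0
```

```bash
python3 - <<'E'
from h import *
s=read_state(); print(s["eef_pos"],np.degrees(s["eef_rot"]),s["finger_gap"],s["clock"])
# bracket prong/sheet edges from first pictures
for n in("top","side"):
    Z=np.load(n+"0.npz");P=cloud(camera_info(n),Z["d"]).reshape(-1,3)
    c=Z["im"].reshape(-1,3).astype(int).sum(1)
    m=(abs(P[:,2]-165)<4)&(abs(P[:,0]-490)<60)&(abs(P[:,1]+171)<60)&(c>300)
    Q=P[m]; print(n,len(Q),Q[:,:2].min(0),Q[:,:2].max(0))
    for lo,hi in((-220,-187),(-155,-120)):
        q=Q[(Q[:,1]>lo)&(Q[:,1]<hi)]
        if len(q)>5: print("prong",len(q),q.mean(0),cv2.minAreaRect(q[:,:2].astype(np.float32)))
    q=P[(P[:,2]<6)&(P[:,2]>-3)&(abs(P[:,0]-470)<80)&(abs(P[:,1]+160)<80)&(c>560)]
    if len(q)>20: print("foot",len(q),cv2.minAreaRect(q[:,:2].astype(np.float32)))
E
```

```text
[ 481.20985312 -171.22495731  269.02677653] [-1.79950688e+02 -3.03320843e-02  9.12634862e+01] 47.006942025190384 2.0167
top 398 [ 453.00711759 -201.26448871] [ 531.72698845 -131.37797378]
prong 131 [ 495.48118578 -193.89372925  164.85403102] ((493.90576171875, -194.1819305419922), (75.64219665527344, 14.158509254455566), 0.007596656214445829)
prong 198 [ 492.03630322 -145.49261975  164.98811323] ((489.81182861328125, -143.1045684814453), (73.73602294921875, 22.727771759033203), 0.6538488268852234)
side 420 [ 450.94318102 -203.50843207] [ 530.67874475 -132.32750334]
prong 189 [ 492.86654569 -194.60908395  163.9384759 ] ((492.92376708984375, -194.59164428710938), (75.30791473388672, 16.00965690612793), 1.3934192657470703)
prong 152 [ 491.04819282 -145.64834299  164.31660226] ((488.4554748535156, -143.19143676757812), (22.442649841308594, 74.94824981689453), 89.366455078125)
foot 312 ((482.03582763671875, -166.3037872314453), (79.24879455566406, 89.11738586425781), 3.36071515083313)
```

```bash
python3 -m handwheel '.04 0 -.5 0 .5;0 0 -.5 0 .5;0 0 -.5 0 .5;0 0 -.4 0 .5;0 0 -.225 0 .5;0 0 0 0 .5;0 0 0 0 .5' 35; python3 -m handwheel '0 0 0 0 .9;0 0 0 0 .9;0 0 0 0 .9;0 0 0 0 .9;0 0 0 0 .9;0 0 0 0 .9' 35
```

```text
clock: 2.6
eef_pos: [483.2, -171.0, 185.2]
eef_rot: [3.141, 0.0, 1.593]
wrist_force: [-0.1, -0.0, -0.1]
finger_gap: 47.0
finger_force: 0.0
clock: 3.1
eef_pos: [483.1, -171.7, 184.6]
eef_rot: [3.141, 0.0, 1.592]
wrist_force: [-0.3, 0.4, 1.0]
finger_gap: 14.0
finger_force: 35.0
```

```bash
python3 -m handwheel '0 0 .1 0 .9;0 0 .15 0 .9;0 0 .05 0 .9;-.2 0 0 0 .9;-.4 -.01 0 0 .9;-.4 -.01 0 0 .9;-.4 -.01 0 0 .9;-.4 0 .1 0 .9;-.2 0 .3 0 .9;0 0 .4 0 .9;0 0 .3 0 .9;0 0 0 0 .9'; python3 - <<'E'
from h import *
im,d,ci=snap("side"); np.savez("s1.npz",im=im,d=d)
P=cloud(ci,d)
s=read_state();e=s["eef_pos"];print(e,np.degrees(s["eef_rot"]))
r=np.array(ci["world_from_camera"]);
p=np.linalg.inv(r)@np.r_[e,1];K=np.array(ci["intrinsics"]);u,v=(K@(p[:3]/p[2]))[:2];print(u,v)
u,v=int(u),int(v)
save("s1.png",cv2.resize(im[max(0,v-60):v+140,u-100:u+100],(600,600),interpolation=cv2.INTER_CUBIC))
E
```

```text
clock: 4.1
eef_pos: [403.2, -173.1, 242.5]
eef_rot: [3.138, 0.002, 1.592]
wrist_force: [1.1, 0.8, -0.5]
finger_gap: 13.7
finger_force: 35.0
[ 403.0004167  -172.92391868  241.02556568] [1.79908248e+02 5.31100108e-02 9.12290723e+01]
330.05938297123726 321.3604030236741
```

View pics/s1.png

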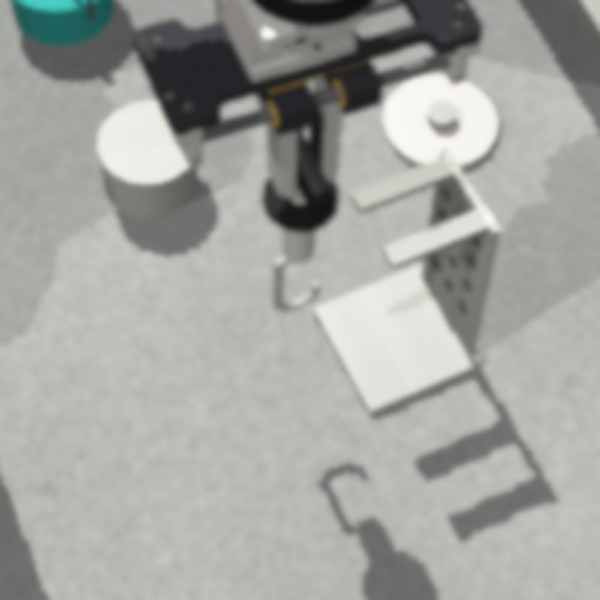

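The picture shows the scale hanging upright in the fingers with the hook at (295,290) clear of the bracket and its open side facing +x. Now to the pail.

```bash
python3 -m handwheel '.06 .3 .1 -.2 .9;.12 .6 .1 -.4 .9;.14 .8 .1 -.4 .9;.14 .8 0 -.4 .9;.14 .8 0 -.4 .9;.14 .8 0 -.4 .9;.14 .8 0 -.4 .9;.14 .8 0 -.4 .9;.14 .8 0 -.4 .9;.14 .8 0 -.3 .9;.14 .7 0 -.14 .9;.14 .4 0 0 .9';python3 -m handwheel '0 0 0 0 .9;0 0 0 0 .9;0 0 0 0 .9;0 0 0 0 .9'; python3 - <<'E'
from h import *
out=[]
for n,(u,v) in(("top",(312,229)),("side",(319,254))):
    im,d,ci=snap(n); np.savez(n+"2.npz",im=im,d=d)
    out.append(cv2.resize(im[v-80:v+50,u-65:u+65],(400,400),interpolation=cv2.INTER_CUBIC))
save("p2.png",np.hstack(out))
s=read_state();print(s["eef_pos"],np.degrees(s["eef_rot"])[2],s["wrist_force"])
E
```

```text
clock: 5.15
eef_pos: [465.8, 165.7, 251.0]
eef_rot: [-3.14, 0.001, 1.258]
wrist_force: [-0.6, -0.2, -1.9]
finger_gap: 13.8
finger_force: 35.0
clock: 5.48
eef_pos: [466.1, 162.3, 252.1]
eef_rot: [-3.141, 0.0, 1.256]
wrist_force: [-1.0, -0.3, -1.8]
finger_gap: 14.0
finger_force: 35.0
[466.26441364 162.41837408 252.44419024] 71.97325596355644 [-0.04648179 -0.32173584 -1.58949757]
```

View pics/p2.png

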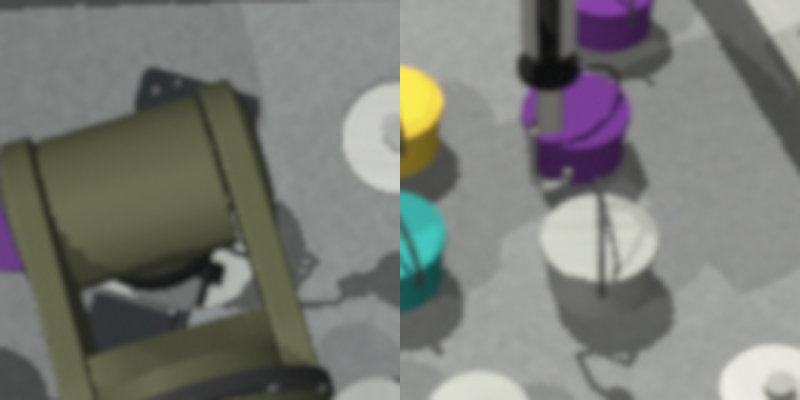

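Left (top view) the arm hides the hook. Right (side view), the hook is at (555,180), just short of the bail (600,240) with its tip towards it. Lowering it.

```bash
python3 -m handwheel '0 0 -.2 0 .9;0 0 -.3 0 .9;0 0 -.3 0 .9;0 0 -.2 0 .9;0 0 -.12 0 .9;0 0 0 0 .9;0 0 0 0 .9'; python3 - <<'E'
from h import *
s=read_state();e=s["eef_pos"];print(e,s["wrist_force"])
im,d,ci=snap("side"); P=cloud(ci,d)
c=im.astype(int)
# points of the scale near its axis, below collar
m=(np.hypot(P[...,0]-e[0],P[...,1]-e[1])<28)&(P[...,2]<e[2]-80)&(P[...,2]>56)
Q=P[m]; print(len(Q),np.percentile(Q[:,2],[0,3,10,50,95]).round(1) if len(Q) else "")
f=np.array([.951,-.309]);g=np.array([.309,.951])
for z in range(60,130,6):
    q=Q[abs(Q[:,2]-z)<3]
    if len(q): print(z,len(q),"fwd",((q[:,:2]-e[:2])@f).round(0).min(),((q[:,:2]-e[:2])@f).round(0).max(),"lat",((q[:,:2]-e[:2])@g).mean().round(1))
E
```

```text
clock: 6.17
eef_pos: [466.4, 163.1, 207.8]
eef_rot: [3.142, -0.0, 1.257]
wrist_force: [-0.2, -0.0, -2.2]
finger_gap: 13.7
finger_force: 35.0
[466.41816926 163.14924177 207.8000296 ] [-0.24982729 -0.0433876  -2.16446118]
82 [ 63.9  66.3  69.4  84.5 126.1]
66 7 fwd -8.0 7.0 lat 1.7
72 19 fwd -10.0 16.0 lat -1.8
78 10 fwd -15.0 14.0 lat -0.5
84 9 fwd -15.0 16.0 lat -1.1
90 2 fwd -15.0 -13.0 lat -1.0
96 5 fwd -15.0 -10.0 lat -2.7
102 7 fwd -15.0 -10.0 lat -2.2
108 5 fwd -15.0 -10.0 lat -2.0
114 6 fwd -15.0 -10.0 lat -1.2
120 4 fwd -15.0 -10.0 lat -1.6
126 8 fwd -14.0 -7.0 lat -0.7
```

```bash
python3 -m handwheel '.08 -.024 0 0 .9;.12 -.036 0 0 .9;.12 -.036 0 0 .9;.12 -.036 0 0 .9;.12 -.036 0 0 .9;.12 -.036 0 0 .9;.12 -.036 0 0 .9;.1 -.03 0 0 .9;.06 -.018 0 0 .9;0 0 0 0 .9;0 0 0 0 .9'; python3 - <<'E'
from h import *
im,d,ci=snap("side"); save("p3.png",cv2.resize(im[180:280,270:370],(600,600),interpolation=cv2.INTER_CUBIC))
E
```

```text
clock: 7.13
eef_pos: [504.7, 151.7, 207.6]
eef_rot: [-3.141, 0.0, 1.257]
wrist_force: [0.4, 0.2, -1.2]
finger_gap: 13.9
finger_force: 35.0
```

View pics/p3.png

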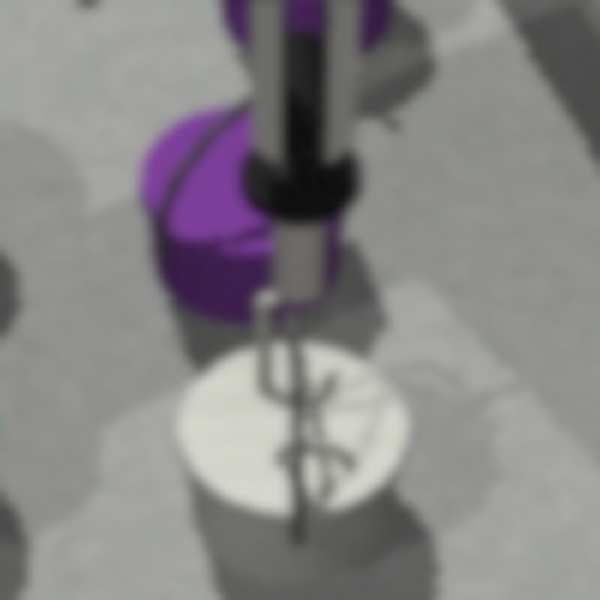

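The hook is under the bail: shank at (265,340), bail at (297,360), tip at (330,385). Raising.

```bash
python3 -m handwheel '0 0 .05 0 .9;0 0 .1 0 .9;0 0 .1 0 .9;0 0 .1 0 .9;0 0 .1 0 .9;0 0 .1 0 .9;0 0 .1 0 .9;0 0 .1 0 .9;0 0 .1 0 .9;0 0 .1 0 .9;0 0 .1 0 .9;0 0 .05 0 .9'; python3 -m handwheel '0 0 0 0 .9;0 0 0 0 .9'
```

```text
clock: 8.18
eef_pos: [504.8, 151.7, 252.1]
eef_rot: [3.141, -0.0, 1.257]
wrist_force: [-0.6, 0.4, -4.5]
finger_gap: 13.9
finger_force: 35.0
clock: 8.35
eef_pos: [504.7, 151.7, 251.5]
eef_rot: [-3.141, 0.0, 1.257]
wrist_force: [-0.1, 0.7, -4.2]
finger_gap: 13.8
finger_force: 35.0
```

```bash
cat > lid.py <<'E'
from h import *
def lid():
    im,d,ci=snap("side"); P=cloud(ci,d).reshape(-1,3); c=im.reshape(-1,3).astype(int)
    m=(np.hypot(P[:,0]-504.5,P[:,1]-151.5)<42)&(P[:,2]>44)&(P[:,2]<84)&(c.min(1)>150)&(np.ptp(c,axis=1)<40)
    Q=P[m]; return len(Q),np.median(Q[:,2]).round(1),Q[:,:2].mean(0).round(1)
for _ in range(1): print("lid",*lid())
s=read_state(); print("tcp",s["eef_pos"].round(1),"F",s["wrist_force"].round(2),s["clock"])
E
python3 lid.py; python3 -m handwheel '0 0 .05 0 .9;0 0 .05 0 .9;0 0 .05 0 .9;0 0 .05 0 .9;0 0 .05 0 .9;0 0 .05 0 .9;0 0 .05 0 .9;0 0 .05 0 .9;0 0 0 0 .9' >/dev/null; python3 lid.py
```

```text
lid 541 49.3 [503.2 151.5]
tcp [504.7 151.6 251.4] F [ 0.37 -0.36 -4.43] 8.4
lid 536 49.4 [503.2 151.7]
tcp [504.7 151.7 267.8] F [ 0.37 -0.59 -5.92] 9.2
```

```bash
python3 -m handwheel '0 0 .05 0 .9;0 0 .05 0 .9;0 0 .05 0 .9;0 0 .05 0 .9;0 0 .05 0 .9;0 0 0 0 .9' >/dev/null; python3 lid.py
```

```text
lid 537 49.3 [503.3 152.1]
tcp [504.7 151.7 277.8] F [ 0.5   0.32 -6.36] 9.75
```

```bash
python3 -m handwheel '0 0 .05 0 .9;0 0 .05 0 .9;0 0 .05 0 .9;0 0 .05 0 .9;0 0 .05 0 .9;0 0 0 0 .9' >/dev/null; python3 lid.py;  python3 -m handwheel '0 0 .05 0 .9;0 0 .05 0 .9;0 0 .05 0 .9;0 0 .05 0 .9;0 0 0 0 .9' >/dev/null; python3 lid.py
```

```text
lid 546 49.6 [503.3 151.5]
tcp [504.7 151.7 287.8] F [ 0.67  0.93 -8.23] 10.3
lid 526 49.8 [503.5 152.1]
tcp [504.7 151.7 295.8] F [ 0.28  0.8  -9.05] 10.7667
```

```bash
python3 -m handwheel '0 0 .04 0 .9;0 0 .04 0 .9;0 0 .04 0 .9;0 0 .04 0 .9;0 0 0 0 .9' >/dev/null; python3 lid.py;  python3 -m handwheel '0 0 .03 0 .9;0 0 .03 0 .9;0 0 .03 0 .9;0 0 .03 0 .9;0 0 0 0 .9' >/dev/null; python3 lid.py
```

```text
lid 541 57.8 [502.9 152.2]
tcp [504.8 151.7 302.3] F [-0.65  0.26 -8.54] 11.2333
lid 544 62.0 [503.4 152.6]
tcp [504.8 151.7 307. ] F [ 1.06  0.15 -8.81] 11.7
```

```bash
python3 -m handwheel '0 0 .02 0 .9;0 0 .02 0 .9;0 0 .01 0 .9;0 0 0 0 .9;0 0 0 0 .9;0 0 0 0 .9;0 0 0 0 .9' >/dev/null; python3 lid.py; python3 -m handwheel '0 0 0 0 .9;0 0 0 0 .9;0 0 0 0 .9;0 0 0 0 .9;0 0 0 0 .9;0 0 0 0 .9;0 0 0 0 .9;0 0 0 0 .9;0 0 0 0 .9;0 0 0 0 .9;0 0 0 0 .9;0 0 0 0 .9' >/dev/null; python3 lid.py;  python3 -m handwheel '0 0 0 0 .9;0 0 0 0 .9;0 0 0 0 .9;0 0 0 0 .9;0 0 0 0 .9;0 0 0 0 .9;0 0 0 0 .9;0 0 0 0 .9;0 0 0 0 .9;0 0 0 0 .9;0 0 0 0 .9;0 0 0 0 .9' >/dev/null; python3 lid.py;  python3 -m handwheel '0 0 0 0 .9;0 0 0 0 .9;0 0 0 0 .9;0 0 0 0 .9;0 0 0 0 .9;0 0 0 0 .9;0 0 0 0 .9;0 0 0 0 .9;0 0 0 0 .9;0 0 0 0 .9;0 0 0 0 .9;0 0 0 0 .9' >/dev/null; python3 lid.py; python3 -c "
from h import *
im,d,ci=snap('side'); save('hang.png',cv2.resize(im[150:290,250:390],(560,560)))"
```

```text
lid 547 62.4 [503.3 152.3]
tcp [504.7 151.7 308.8] F [ 0.25 -0.31 -8.54] 12.3333
lid 554 62.5 [503.3 152.2]
tcp [504.7 151.7 308.8] F [ 0.35  0.26 -9.63] 13.3833
lid 550 62.3 [503.6 152.1]
tcp [504.7 151.7 308.8] F [ 0.04 -0.13 -8.47] 14.4333
lid 554 62.1 [503.1 152.1]
tcp [504.7 151.7 308.9] F [ 0.12 -0.2  -8.03] 15.4833
```

View pics/hang.png

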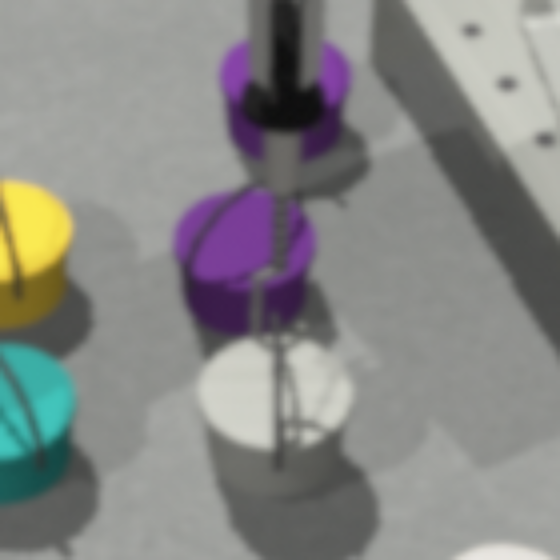

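The pail hangs still from the hook (picture: pail at (275,400) clear of its shadow), about 13 mm up. I'll raise it 2 mm more and hold again, since there is plenty of time.

```bash
python3 -m handwheel '0 0 .02 0 .9;0 0 .02 0 .9;0 0 .01 0 .9;0 0 0 0 .9;0 0 0 0 .9;0 0 0 0 .9;0 0 0 0 .9;0 0 0 0 .9;0 0 0 0 .9;0 0 0 0 .9;0 0 0 0 .9;0 0 0 0 .9' >/dev/null; python3 lid.py;  python3 -m handwheel '0 0 0 0 .9;0 0 0 0 .9;0 0 0 0 .9;0 0 0 0 .9;0 0 0 0 .9;0 0 0 0 .9;0 0 0 0 .9;0 0 0 0 .9;0 0 0 0 .9;0 0 0 0 .9;0 0 0 0 .9;0 0 0 0 .9' >/dev/null;python3 -m handwheel '0 0 0 0 .9;0 0 0 0 .9;0 0 0 0 .9;0 0 0 0 .9;0 0 0 0 .9;0 0 0 0 .9;0 0 0 0 .9;0 0 0 0 .9;0 0 0 0 .9;0 0 0 0 .9;0 0 0 0 .9;0 0 0 0 .9' >/dev/null; python3 lid.py
python3 -m handwheel '0 0 -.02 0 .9;0 0 -.04 0 .9;0 0 -.04 0 .9;0 0 -.04 0 .9;0 0 -.04 0 .9;0 0 -.04 0 .9;0 0 -.03 0 .9;0 0 -.03 0 .9;0 0 -.03 0 .9;0 0 -.03 0 .9;0 0 -.03 0 .9;0 0 -.03 0 .9' >/dev/null; python3 lid.py
```

```text
lid 541 64.5 [503.2 152.2]
tcp [504.7 151.7 310.8] F [-0.13 -0.28 -7.48] 16.5833
lid 545 64.3 [502.9 152.4]
tcp [504.7 151.7 310.8] F [ 0.29  0.35 -8.29] 18.6333
lid 535 49.8 [503.3 152.2]
tcp [504.7 151.7 294.5] F [ 0.3   0.05 -8.88] 19.6833
```

```bash
python3 -m handwheel '0 0 -.05 0 .9;0 0 -.1 0 .9;0 0 -.1 0 .9;0 0 -.1 0 .9;0 0 -.1 0 .9;0 0 -.1 0 .9;0 0 -.1 0 .9;0 0 -.1 0 .9;0 0 -.1 0 .9;0 0 -.1 0 .9;0 0 -.1 0 .9;0 0 -.1 0 .9'; python3 -m handwheel '0 0 -.1 0 .9;0 0 -.1 0 .9;0 0 -.1 0 .9;0 0 -.1 0 .9;0 0 -.1 0 .9;0 0 -.1 0 .9;0 0 -.1 0 .9;0 0 -.1 0 .9;0 0 -.1 0 .9;0 0 -.1 0 .9;0 0 -.02 0 .9;0 0 0 0 .9'; python3 lid.py;python3 - <<'E'
from h import *
im,d,ci=snap("side"); save("p4.png",cv2.resize(im[180:280,270:370],(600,600),interpolation=cv2.INTER_CUBIC))
E
```

```text
clock: 20.68
eef_pos: [504.8, 151.7, 248.6]
eef_rot: [3.141, -0.0, 1.257]
wrist_force: [0.1, -0.8, -3.2]
finger_gap: 14.1
finger_force: 35.0
clock: 21.68
eef_pos: [504.6, 151.7, 207.8]
eef_rot: [-3.141, 0.0, 1.257]
wrist_force: [0.1, 0.1, -1.3]
finger_gap: 13.6
finger_force: 35.0
lid 516 49.6 [503.  150.7]
tcp [504.8 151.7 208. ] F [-1.13 -0.4  -1.02] 21.7333
```

View pics/p4.png

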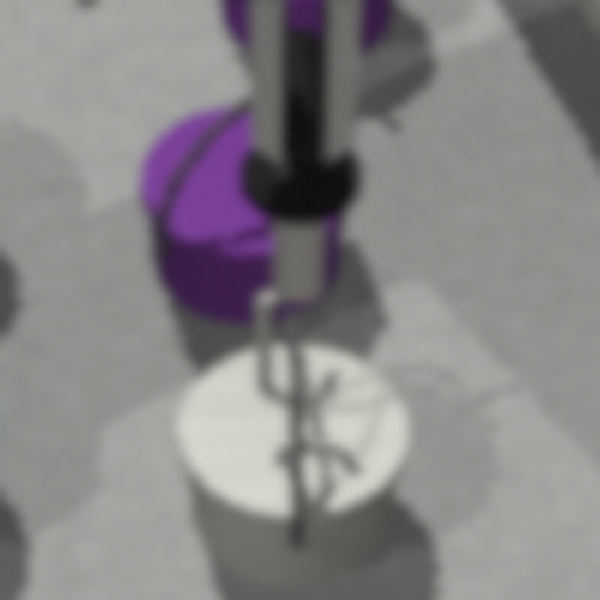

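Pail back in its place, hook (290,395) free below the bail as before. Withdrawing and heading back to the bracket.

```bash
python3 -m handwheel '-.06 .018 0 0 .9;-.12 .036 0 0 .9;-.12 .036 0 0 .9;-.12 .036 0 0 .9;-.12 .036 0 0 .9;-.12 .036 0 0 .9;-.12 .036 0 0 .9;-.12 .036 0 0 .9;-.1 .02 .1 0 .9;0 0 .3 0 .9;0 0 .4 0 .9;0 0 .3 0 .9'; python3 lid.py; python3 -m handwheel '-.06 -.3 0 .2 .9;-.12 -.6 0 .4 .9;-.14 -.8 0 .4 .9;-.14 -.8 0 .4 .9;-.14 -.8 0 .4 .9;-.14 -.8 0 .4 .9;-.14 -.8 0 .4 .9;-.14 -.8 0 .4 .9;-.14 -.8 0 .4 .9;-.14 -.8 0 .3 .9;-.14 -.7 0 .14 .9;-.14 -.4 0 0 .9'; python3 -m handwheel '0 0 -.1 0 .9;0 0 0 0 .9;0 0 0 0 .9;0 0 0 0 .9'
```

```text
clock: 22.78
eef_pos: [464.6, 163.4, 253.4]
eef_rot: [3.141, -0.0, 1.257]
wrist_force: [1.1, 0.2, -2.6]
finger_gap: 13.3
finger_force: 35.0
lid 596 49.5 [503.4 151.3]
tcp [465.3 163.5 255.6] F [-1.03 -0.39  1.05] 22.8333
clock: 23.83
eef_pos: [400.8, -174.9, 251.8]
eef_rot: [-3.141, 0.0, 1.592]
wrist_force: [0.3, -0.4, -1.4]
finger_gap: 13.8
finger_force: 35.0
clock: 24.17
eef_pos: [401.8, -171.8, 248.0]
eef_rot: [3.142, -0.0, 1.593]
wrist_force: [-0.4, 1.3, -2.4]
finger_gap: 13.8
finger_force: 35.0
```

```bash
python3 -m handwheel '0 0 -.2 0 .9;0 0 -.4 0 .9;0 0 -.4 0 .9;0 0 -.25 0 .9;0 0 -.12 0 .9;0 0 0 0 .9;0 0 0 0 .9;.1 0 0 0 .9;.2 0 0 0 .9;.2 0 0 0 .9;.2 0 0 0 .9'; python3 -m handwheel '.2 0 0 0 .9;.2 0 0 0 .9;.2 0 0 0 .9;.2 0 0 0 .9;.2 0 0 0 .9;.2 0 0 0 .9;.13 0 0 0 .9;0 0 0 0 .9;0 0 0 0 .9;0 0 0 0 .9'
```

```text
clock: 25.08
eef_pos: [430.7, -172.8, 193.6]
eef_rot: [3.141, 0.0, 1.592]
wrist_force: [-0.7, 0.4, -2.5]
finger_gap: 13.8
finger_force: 35.0
clock: 25.92
eef_pos: [482.5, -172.7, 193.2]
eef_rot: [-3.141, -0.0, 1.592]
wrist_force: [-0.3, -0.6, -2.3]
finger_gap: 13.7
finger_force: 35.0
```

```bash
python3 -m handwheel '.015 .025 -.05 0 .9;0 0 -.05 0 .9;0 0 -.04 0 .9;0 0 -.03 0 .9;0 0 -.02 0 .9;0 0 -.01 0 .9;0 0 0 0 .9;0 0 0 0 .9;0 0 0 0 .9'
```

```text
clock: 26.67
eef_pos: [483.3, -171.8, 185.3]
eef_rot: [3.141, 0.0, 1.592]
wrist_force: [0.6, 0.1, -1.8]
finger_gap: 14.0
finger_force: 35.0
```

```bash
python3 -m handwheel '0 0 -.01 0 .9;0 0 -.01 0 .9;0 0 0 0 .9;0 0 0 0 .9'; python3 -m handwheel '0 0 0 0 .8;0 0 0 0 .75;0 0 0 0 .7;0 0 0 0 .6;0 0 0 0 .5;0 0 0 0 .5;0 0 0 0 .5' 5; python3 -m handwheel '0 0 .1 0 .5;0 0 .3 0 .5;0 0 .5 0 .5;0 0 .7 0 .5;0 0 .7 0 .5;-.5 0 .5 0 .5;-.8 0 0 0 .5;-.8 0 0 0 .5;-.8 0 0 0 .5;-.4 0 0 0 .5;0 0 0 0 .5;0 0 0 0 .5'; python3 - <<'E'
from h import *
out=[]
for n,(su,sv) in(("top",(462,226)),("side",(368,325))):
    im,d,ci=snap(n); P=cloud(ci,d)
    Q=P[sv-40:sv+40,su-40:su+40].reshape(-1,3);Q=Q[(Q[:,2]>194)&(Q[:,2]<230)&(Q[:,0]>450)]
    print(n,len(Q),np.round(cv2.minAreaRect(Q[:,:2].astype(np.float32))[0:2],1).tolist() if 0 else cv2.minAreaRect(Q[:,:2].astype(np.float32)),np.percentile(Q[:,2],[2,50,98]).round(1))
    out.append(cv2.resize(im[150:410,200:520],(400,325)))
save("fin.png",np.hstack(out))
E
python3 lid.py
```

```text
clock: 27.0
eef_pos: [483.4, -171.8, 184.7]
eef_rot: [3.141, 0.0, 1.592]
wrist_force: [-0.3, 0.9, 1.4]
finger_gap: 13.6
finger_force: 35.0
clock: 27.58
eef_pos: [483.3, -171.7, 184.4]
eef_rot: [-3.142, -0.0, 1.592]
wrist_force: [0.4, -0.3, -0.0]
finger_gap: 46.7
finger_force: 0.0
clock: 28.58
eef_pos: [351.2, -171.9, 297.2]
eef_rot: [3.14, 0.001, 1.591]
wrist_force: [0.5, -0.9, 0.0]
finger_gap: 47.0
finger_force: 0.0
top 269 ((484.04937744140625, -171.038330078125), (14.837518692016602, 69.80717468261719), 0.3117190897464752) [197.6 212.1 216.6]
side 339 ((483.087890625, -172.38580322265625), (15.163771629333496, 70.4310073852539), 0.40040162205696106) [195.6 210.8 214.9]
lid 38 49.2 [534.5 136.4]
tcp [ 352.  -171.8  296.4] F [0.27 0.99 0.35] 28.7333
```

View pics/fin.png

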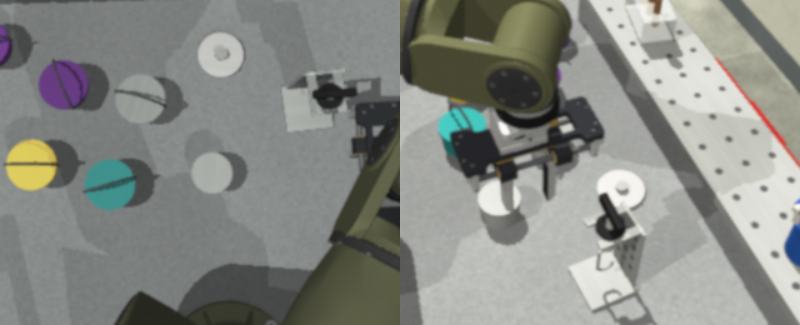

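The scale hangs in its bracket again, at (330,95) in the left view and (610,225) in the right, within about 1 mm of where it was. The pail at (140,98) left is back in place, nothing else has moved, and the arm is clear. Handing in.

```bash
python3 -c "
from cell import *
print(sign_off())"
```

```text
the job is handed in; nothing more can be done
None
```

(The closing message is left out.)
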